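Clamp down the breakfast dispenser

ROBOT

A 6-joint arm with a two-finger parallel gripper is mounted at the origin on the work surface. World frame = base frame: x ahead of the robot, y to its left, z up, the work surface at z = 0. Lengths are in mm, angles in rad, forces in N, time in s.
With the tool pointing down it reaches from about 400 to 925 mm from the base axis. Payload 3.4 kg.
Tool frame: the origin (TCP) lies between the finger pads; the fingertips stand r.nose_length ahead of it and the grasp point (between the pads) is the TCP (r.nose_length is the distance from the TCP to the fingertips, in mm); z points along the fingers, x is the direction in which the jaws open and shut, and the axes are right-handed (so a half turn about z gives the same grasp; the last joint's range is limited). The gripper opens to 85 mm and grips with 20 to 120 N. Pads are 22 mm wide; open, the fingers measure 114 mm over their backs; the gripper's body (76 mm by 85 mm) begins 54 mm behind the grasp point. The pads swing forward as they close: fully open they stand 13 mm farther back than shut.
Start: joints at [-1.25, 0.307, 1.506, -0, 1.328, -0.073], TCP at [220.605, -531.004, 250.305] pointing down, gripper open.
Joint ranges: [-3.12, 3.12], [-1.05, 2.28], [0.14, 2.33], [-1.42, 4.57], [0.1, 2.73], [-2.68, 2.68]. Speed limits (rad/s): [2.57, 2.57, 3.14, 3.14, 3.14, 3.14].

INTERFACE

Orientations are given as a unit quaternion [w, x, y, z].
In Python, from station import r gives the robot as it stands.
- The arm moves only by the shell command python3 -m creep 'ROWS' [FORCE]. ROWS is JSON, a list of rows, each a list of 7 numbers: the shift along the tool's x, y, z in m, then the turn, a rotation vector about the tool's x, y, z in rad, then the closure, from 0 (fully open) to 1 (shut). In form: [[tx, ty, tz, rx, ry, rz, gripper], ...]. A call has 1 to 5 rows; each row shifts and turns the pose as measured when the row begins, along the tool's axes as they then stand; what a row does not reach is not made up. A row lasts 1/12 s, in which the tool goes at most 41.7 mm and 7.16 degrees, less where a joint would pass 70% of its speed; a pose out of reach is approached as far as the arm can. A call with a gripper value outside its range is refused whole. The fingers move at their own pace and stop on an object; FORCE is the grip in N (left out, the last holds). Time passes only in rows, so rows that do not move let the fingers close. It gives the time, the measured TCP pose, the force and the opening at its end, in the units of the state.
- r.get_obs(): the state, without advancing time (a new reading comes with each control period).
- r.camera(name): name is "scene" or "top" or "wrist"; returns the picture (400x640x3 uint8, blue, green, red); there is no depth.
- r.calibration(name): a dict with "fx", "fy", "cx", "cy" (pixels), "camera_from_world" (4x4, takes a point from world to camera coordinates); the wrist camera has in their place "tool_from_camera" (4x4, takes a point from camera to tool coordinates, whose origin is the TCP and whose axes are the tool frame's). Camera axes: x right, y up, looking along -z (the intrinsics and any distortion apply to the point x, -y, -z); pixel columns grow to the right and rows downward; lengths in mm; the calibration is good to about 2 mm. A picture is of the moment at which its call begins: read the wrist's pose just before it. calibration takes no time and is no camera call.
- r.close_job(): hands the job in, once; it reports no verdict.
The state is a dict: "time_s": time; "joints": joint angles; "qd": joint speeds; "effort": joint torques, N m; "eef_pos": TCP position; "orientation": TCP orientation; "contact_force": force on the tool from outside, world axes, zero at the start; "wrist_torque": the same for the moment, N m; "gripper_width": opening from 0.0 (shut) to 1.0 (fully open).
Only numpy, scipy, OpenCV 4.12 (cv2) and the standard library are available. Lean on these libraries where they do the work, as an engineer would, in place of code of your own. Each camera call takes 0.05 s, during which the arm holds its last target.

TASK

Secure the breakfast dispenser's canister to its base: first push the blue sliding clamp by its upright tab until it is fully home over the canister's foot, then turn the loose orange three-wing nut clockwise (seen from above) with fingertip strokes on its wings until it is tight. Only push against their faces with the fingers: do not pinch the tab or the wings or press down hard on their edges, and leave the jar, shaker, bowl, mug, bottle and spoon standing where they are.

Things in the scene. Friction and masses are not known exactly. Their poses are not given: they have to be found in the camera images.
- dispenser: fixed dispenser. Origin: on the vertical axis of the nut's stud, at table height; +y points from the stud to the canister, z up. Dark base plate 250 mm along x, from y -130 to +225 mm, top 12 mm above the table. The stud, 10 mm thick, ends 76 mm above the table
- canister (a point): middle of the fixed, empty canister (aluminium and clear plastic), 170 mm above the table, at dispenser y +145 mm. Canister 142 mm in diameter, top 322 mm above the table; its wall stands 74 mm from the stud axis, too near for a gripper's body to pass between: work from the open sides. Its foot flange reaches in to dispenser y +60 mm, 22 to 26 mm high
- nut_axis (a point): point on the nut's axis, 50 mm above the table, does not turn or rise. Orange nut: three flat upright wings 120 degrees apart, 8 mm thick, from the hub (radius 12 mm, foot 16 mm) out to radius 42 mm. Tight, they stand from 36 to 64 mm above the table (hub 28 to 65 mm); 4 mm higher for each turn loose
- nut (a joint): turn of the three-wing nut on its vertical stud, rad: 0 = tight on the clamp (hard stop), positive = loose, counter-clockwise seen from above; starts 6.3 to 8.2, clockwise strokes lower it. At 0 (and each 2.094 rad) one wing points along the dispenser's -y, away from the canister. Dry friction 0.06 N m, stays where left; sinks 4 mm a turn
- clamp (a joint): slide of the blue clamp under the nut, m: 0 = home, against a hard stop, toe over the canister's flange; positive = drawn back along the dispenser's -y; starts 0.022 to 0.034. Flat strap 36 mm wide, 22 to 28 mm above the table, upright tab at its outer end. Friction about 1.5 N, stays where left
- tab (a point): on the tab's outer face, mid-width, 50 mm above the table, moves with the clamp (at dispenser y -101 mm when home); push here towards the dispenser's +y. The tab is 44 mm wide (x), 10 mm thick, its top 65 mm above the table
- jam_jar: bystander: small jam jar, red cap, 42 mm wide, 55 mm high, stands on the dispenser's base plate; origin under its centre
- shaker: bystander: white salt shaker, 36 mm wide, 66 mm high, stands on the dispenser's base plate; origin under its centre
- bowl: bystander: white bowl, 130 mm wide, 50 mm high; origin under its centre
- mug: bystander: blue mug, 76 mm wide, 90 mm high; origin under its centre
- carafe: bystander: glass water bottle with white cap, 80 mm wide, 190 mm high; origin under its centre
- spoon: bystander: steel spoon, 180 mm long, lying flat; origin under its middle

How it is judged (in metres and radians):
On the way, in this order (a step that is already met when the one before it is completed fails the run):
1. the clamp is pushed home while the nut is still loose (value of joint clamp below 0.003 m and value of joint nut above 4 rad), for 0.2 s.
2. the nut is turned clockwise until tight (value of joint nut below 0.15 rad), for 0.2 s.
At the end, for the whole second after the job is handed in: the clamp is home within 3 mm and the nut is within 0.15 rad (9 degrees) of its tight stop (value of joint clamp below 0.003 m and value of joint nut below 0.15 rad); the robot touches nothing.
It fails at once if a wing of the nut is pinched from both sides or pressed hard on its edge ((contact force between the fingers and nut_c0 above 8 N and contact force between the fingers and nut_c1 above 8 N) or (contact force between the fingers and nut_c2 above 8 N and contact force between the fingers and nut_c3 above 8 N) or (contact force between the fingers and nut_c4 above 8 N and contact force between the fingers and nut_c5 above 8 N)).
It fails at once if the tab is pinched from both sides or pressed hard on its edge (contact force between the fingers and clamp_c1 above 8 N and contact force between the fingers and clamp_c2 above 8 N).
It fails at once if the nut is tightened while the clamp is not home (value of joint nut below 3 rad and value of joint clamp above 0.006 m).
It fails at once if a bystander is moved more than 25 mm, lifted or knocked over (distance of any of jam_jar, shaker, bowl, mug, carafe, spoon from where it was at the start of the episode above 0.025 m or angle between any of jam_jar, shaker, bowl, mug, carafe, spoon's own z axis and vertical above 0.5 rad).
It also fails if it takes over 58 s, if anything falls off the work surface, if the arm or the gripper's body presses on something with over 40 N, if the wrist force passes 120 N, or if a joint passes its speed limit or range.

## Working session

There is one attempt and no reset: what is moved stays moved. The work goes in short steps, Python scripts to look and compute and a shell command to move; the robot and the scene stay as the last step left them, time stands still between calls to the robot, and variables do not carry over. Pictures are saved under pics/ and viewed, and the job is handed in when it is done.

```bash
mkdir -p pics; ls; python3 - <<'E'
from station import r
import cv2,numpy as np
o=r.get_obs();print(o);print(r.nose_length)
for n in("scene","top","wrist"):
    cv2.imwrite(f"pics/{n}0.png",r.camera(n))
    c=r.calibration(n);print(n,{k:(np.round(v,4).tolist() if hasattr(v,'__len__') else v) for k,v in c.items()})
E
```

```text
pics
{'time_s': 0.0, 'joints': array([-1.25047218e+00,  3.07569364e-01,  1.50770334e+00,  4.77528246e-06,
        1.32837615e+00, -7.35204642e-02]), 'qd': array([ 0.00127452, -0.00086479, -0.00036518, -0.00182255,  0.00076098,
       -0.00123641]), 'effort': array([ 2.64043461e-03, -4.57547379e+01, -2.51915234e+01, -2.55348306e-05,
        1.29439626e-02, -2.32640019e-05]), 'eef_pos': array([ 220.40849184, -530.35596858,  249.37177459]), 'orientation': array([-6.33794732e-04,  8.31786927e-01, -5.55094092e-01, -8.09508430e-04]), 'contact_force': array([0.21030331, 0.35841099, 0.40252074]), 'wrist_torque': array([-0.02568364, -0.0169962 ,  0.05275432]), 'gripper_width': 0.9990476651752856}
19.0
scene {'fx': 386.2838782323985, 'fy': 386.2838782323985, 'cx': 316.619789535639, 'cy': 203.59839129196976, 'camera_from_world': [[0.6713, 0.7409, 0.0201, -342.9491], [-0.5255, 0.4566, 0.7179, 202.2633], [0.5228, -0.4925, 0.6958, -1509.4665], [0.0, 0.0, 0.0, 1.0]]}
top {'fx': 412.8605741102147, 'fy': 412.8605741102147, 'cx': 318.837485254661, 'cy': 198.35597001107087, 'camera_from_world': [[0.0117, -0.9999, 0.0115, -52.0805], [0.9945, 0.0129, 0.1042, -564.9381], [-0.1043, 0.0102, 0.9945, -1196.4334], [0.0, 0.0, 0.0, 1.0]]}
wrist {'fx': 296.6745568161018, 'fy': 296.6745568161018, 'cx': 317.0803053773765, 'cy': 193.58093839098223, 'tool_from_camera': [[1.0, 0.0006, 0.0012, -0.2888], [0.001, -0.9524, -0.3047, -76.9715], [0.001, 0.3047, -0.9524, -123.7479], [0.0, 0.0, 0.0, 1.0]]}
```

View pics/scene0.png

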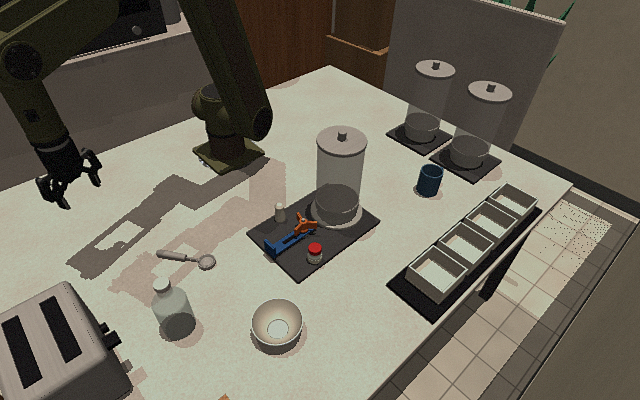

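View pics/top0.png

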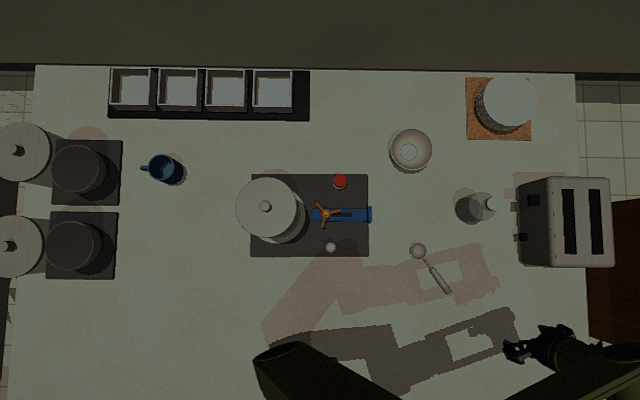

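View pics/wrist0.png

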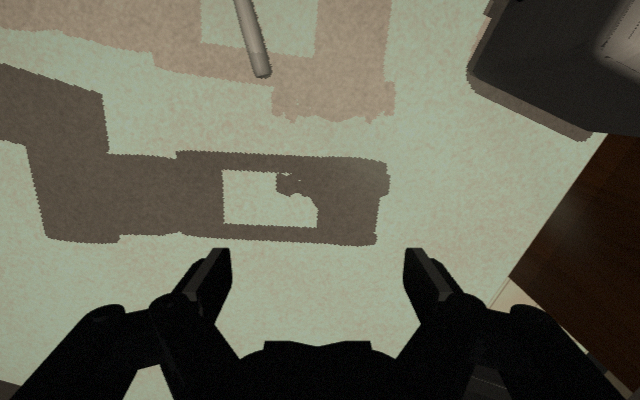

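```bash
cat > h.py <<'E'
import cv2,numpy as np
from station import r
from scipy.spatial.transform import Rotation as R
def ray(n,u,v,obs=None):
    c=r.calibration(n)
    d=np.array([(u-c['cx'])/c['fx'],-(v-c['cy'])/c['fy'],-1.])
    if n=='wrist':
        T=np.array(c['tool_from_camera']);q=obs['orientation']
        W=R.from_quat(np.roll(q,-1)).as_matrix();p=W@T[:3,3]+obs['eef_pos'];return p,W@T[:3,:3]@d
    T=np.linalg.inv(np.array(c['camera_from_world']));return T[:3,3],T[:3,:3]@d
def onz(n,u,v,z,obs=None):
    p,d=ray(n,u,v,obs);return p+d*(z-p[2])/d[2]
def proj(n,P,obs=None):
    c=r.calibration(n)
    if n=='wrist':
        T=np.array(c['tool_from_camera']);W=R.from_quat(np.roll(obs['orientation'],-1)).as_matrix()
        q=T[:3,:3].T@(W.T@(np.array(P)-obs['eef_pos'])-T[:3,3])
    else:
        T=np.array(c['camera_from_world']);q=T[:3,:3]@P+T[:3,3]
    return np.array([c['cx']+c['fx']*q[0]/-q[2],c['cy']-c['fy']*q[1]/-q[2]])
def mask(img,col):
    h=cv2.cvtColor(img,cv2.COLOR_BGR2HSV)
    lo,hi={'blue':((100,130,40),(125,255,255)),'orange':((6,140,60),(20,255,255)),'red':((0,150,80),(5,255,255))}[col]
    return cv2.inRange(h,lo,hi)
E
python3 - <<'E'
from h import *
im=cv2.imread('pics/top0.png')
crop=cv2.resize(im[160:270,225:385],None,fx=5,fy=5,interpolation=cv2.INTER_CUBIC);cv2.imwrite('pics/topc.png',np.clip(crop*2.,0,255).astype(np.uint8))
for c in('blue','orange','red'):
    m=mask(im,c);n,l,s,ce=cv2.connectedComponentsWithStats(m)
    print(c,[(s[i].tolist(),ce[i].round(1).tolist()) for i in range(1,n) if s[i][4]>10])
h=cv2.cvtColor(im,cv2.COLOR_BGR2GRAY)
for P in [(250,174),(368,174),(369,257),(250,257)]: print(P,onz('top',*P,12).round(1))
s=cv2.imread('pics/scene0.png');crop=cv2.resize(s[120:290,235:395],None,fx=3.5,fy=3.5,interpolation=cv2.INTER_CUBIC);cv2.imwrite('pics/scc.png',crop)
E
```

```text
blue [([368, 206, 4, 16, 51], [369.3, 214.0]), ([312, 209, 10, 12, 102], [315.8, 214.8]), ([326, 209, 41, 12, 319], [351.5, 215.1])]
orange [([466, 77, 65, 63, 1206], [486.9, 115.7]), ([315, 203, 25, 25, 144], [325.1, 213.8])]
red [([334, 174, 13, 13, 126], [339.6, 179.8])]
(250, 174) [638.8 163.9  12. ]
(368, 174) [ 643.7 -193.7   12. ]
(369, 257) [ 394.  -196.5   12. ]
(250, 257) [390.  156.7  12. ]
```

View pics/topc.png

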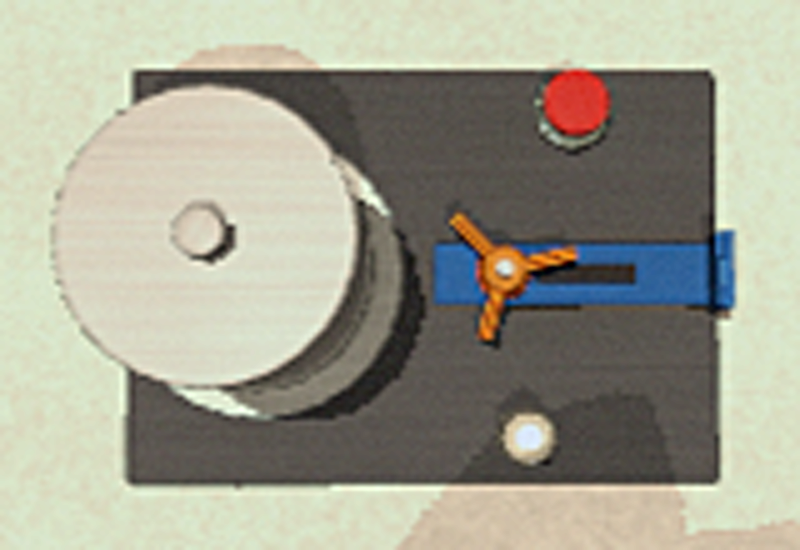

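View pics/scc.png

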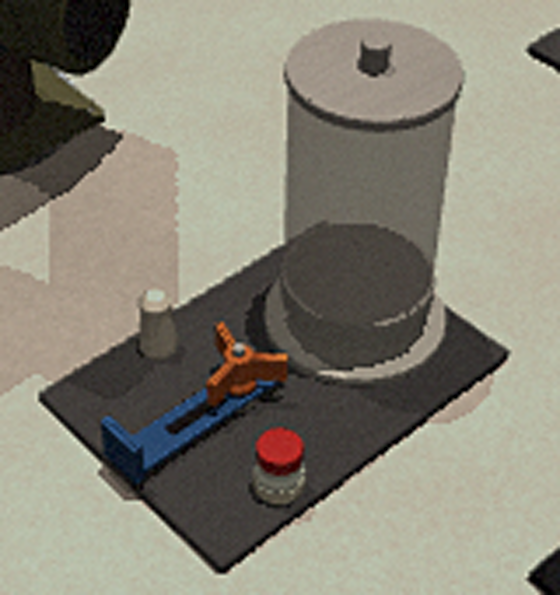

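```bash
python3 - <<'E'
from h import *
f=lambda u,v:(225+u/5-.4,160+v/5-.4)
S=onz('top',*f(505,268),76);print('stud',S.round(1))
Cs=[onz('top',*f(u,v),12)[:2] for u,v in[(133,70),(714,70),(718,485),(126,485)]]
print('corners',np.round(Cs,1)); 
e=(Cs[0]-Cs[1])/np.linalg.norm(Cs[0]-Cs[1])+(Cs[3]-Cs[2])/np.linalg.norm(Cs[3]-Cs[2]);yaw=np.arctan2(-e[0],e[1]);print('yaw',yaw)
mid=sum(Cs)/4;ey=np.array([-np.sin(yaw),np.cos(yaw)]);ex=np.array([np.cos(yaw),np.sin(yaw)])
print('origin from plate',(mid-47.5*ey).round(1))
# scene stud
u,v=235+239/3.5-.4,120+349/3.5-.4
print('scene stud',onz('scene',u,v,76).round(1))
O=S[:2]
D=lambda p:(np.array([(p[:2]-O)@ex,(p[:2]-O)@ey]).round(1))
for nm,u,v,z in[('tip1',457,215,68),('tip2',577,252,68),('tip3',488,339,68),('tabR',735,268,65),('tabtop',735,231,65),('tabbot',735,313,65),('jar',576,103,55),('shaker',529,438,66),('can',201,231,330)]:
    d=D(onz('top',*f(u,v),z));print(nm,d,np.degrees(np.arctan2(d[1],d[0])).round(1),np.hypot(*d).round(1))
print('carafe',onz('top',490,205,190).round(),'bowl',onz('top',410,150,50).round())
E
```

```text
stud [518.4 -64.4  76. ]
corners [[ 640.1  160.3]
 [ 644.9 -191.9]
 [ 395.2 -194.1]
 [ 391.2  157.3]]
yaw 0.012469001425857463
origin from plate [518.4 -64.6]
scene stud [520.5 -66.1  76. ]
tip1 [31.1 27.3] 41.3 41.4
tip2 [  9.8 -41.6] -76.7 42.7
tip3 [-40.1   9.6] 166.5 41.2
tabR [   0.8 -132.7] -89.7 132.7
tabtop [  22.1 -133. ] -80.6 134.8
tabbot [ -25.1 -132.4] -100.7 134.8
jar [ 98.1 -42.4] -23.4 106.9
shaker [-96.3 -13.7] -171.9 97.3
can [ -0.9 142.8] 90.4 142.8
carafe [ 537. -487.  190.] bowl [ 711. -314.   50.]
```

```bash
python3 -m creep '[[-0.0123,-0.0302,0,0,0,0,1],[-0.0123,-0.0302,0,0,0,0,1],[-0.0123,-0.0302,0,0,0,0,1],[-0.0123,-0.0302,0,0,0,0,1],[-0.0123,-0.0302,0,0,0,0,1]]' 30
python3 -m creep '[[-0.0123,-0.0302,0,0,0,0,1],[-0.0123,-0.0302,0,0,0,0,1],[-0.0123,-0.0302,0,0,0,0,1],[-0.0123,-0.0302,0,0,0,0,1],[-0.0123,-0.0302,0,0,0,0,1]]'
python3 -m creep '[[-0.0123,-0.0302,0,0,0,0,1],[-0.0123,-0.0302,0,0,0,0,1],[-0.0123,-0.0302,0,0,0,0,1],[0,0,0,0,0,0,1]]'
```

```text
time_s: 0.57
eef_pos: [335.1, -417.7, 247.1]
orientation: [0.001, 0.829, -0.56, -0.002]
contact_force: [0.0, -1.3, -0.0]
gripper_width: 0.297
time_s: 0.98
eef_pos: [456.0, -297.3, 245.4]
orientation: [0.001, 0.828, -0.561, -0.003]
contact_force: [1.2, -0.1, -0.5]
gripper_width: 0.001
time_s: 1.32
eef_pos: [532.7, -220.8, 244.0]
orientation: [-0.001, 0.829, -0.559, -0.004]
contact_force: [-0.9, -0.8, -0.9]
gripper_width: 0.003
```

```bash
R='x'; python3 -m creep '[[0,0,0.005,0,0,-0.124,1],[0,0,0.005,0,0,-0.124,1],[0,0,0.005,0,0,-0.124,1],[0,0,0.005,0,0,-0.124,1],[0,0,0.005,0,0,-0.124,1]]' | head -3
python3 -m creep '[[0,0,0.005,0,0,-0.124,1],[0,0,0.005,0,0,-0.124,1],[0,0,0.005,0,0,-0.124,1],[0,0,0.005,0,0,-0.124,1],[0,0,0.005,0,0,-0.124,1]]' | head -3
python3 -m creep '[[0,0,0.005,0,0,-0.124,1],[0,0,0.005,0,0,-0.124,1],[0,0,0.005,0,0,-0.124,1],[0,0,0.005,0,0,-0.124,1],[0,0,0.005,0,0,-0.124,1]]' | head -3
python3 -m creep '[[0,0,0.005,0,0,-0.124,1],[0,0,0.005,0,0,-0.124,1],[0,0,0.005,0,0,-0.124,1],[0,0,0.005,0,0,-0.124,1],[0,0,0.005,0,0,-0.124,1]]'
cat > st.py <<'E'
from h import *
O=np.array([518.8,-65.0]);yaw=0.0125
ex=np.array([np.cos(yaw),np.sin(yaw)]);ey=np.array([-np.sin(yaw),np.cos(yaw)])
def D(p): p=np.array(p)[:2]-O;return np.array([p@ex,p@ey])
def show():
    o=r.get_obs();W=R.from_quat(np.roll(o['orientation'],-1)).as_matrix()
    d=D(o['eef_pos']);print('t',round(o['time_s'],2),'disp',d.round(1),'z',round(o['eef_pos'][2],1),'ang',np.degrees(np.arctan2(d[1],d[0])).round(1),'r',np.hypot(*d).round(1),'xang',round(np.degrees(np.arctan2(W[1,0],W[0,0]))-np.degrees(yaw),2),'tilt',W[:2,2].round(3),'F',o['contact_force'].round(1),'q6',o['joints'][5].round(2))
    return o
if __name__=='__main__': show()
E
python3 st.py
```

```text
time_s: 1.73
eef_pos: [534.3, -217.6, 217.4]
orientation: [-0.002, 0.961, -0.276, -0.004]
time_s: 2.15
eef_pos: [531.7, -218.0, 189.3]
orientation: [-0.004, 0.999, 0.033, -0.005]
time_s: 2.57
eef_pos: [528.8, -218.8, 161.5]
orientation: [-0.006, 0.941, 0.339, -0.005]
time_s: 2.98
eef_pos: [525.9, -219.6, 133.7]
orientation: [-0.009, 0.791, 0.611, -0.004]
contact_force: [-0.9, 0.4, 1.0]
gripper_width: -0.001
t 2.98 disp [   5.1 -154.7] z 133.7 ang -88.1 r 154.8 xang 74.67 tilt [-0.017  0.009] F [-0.9  0.4  1. ] q6 -1.79
```

```bash
python3 -m creep '[[-0.006,-0.002,0.005,0,0,-0.09,1],[-0.006,-0.002,0.005,0,0,-0.09,1],[-0.004,-0.002,0.005,0,0,-0.087,1],[0,0,0.01,-0.017,-0.009,0,1]]' | tail -1; python3 st.py;  python3 -m creep '[[0,0,0.01,0,0,0,1],[0,0,0.01,0,0,0,1],[0,0,0.01,0,0,0,1],[0,0,0.006,0,0,0,1],[0,0,0,0,0,0,1]]' | tail -1; python3 - <<'E'
from st import *
o=show()
for n in('scene','wrist'):
    cv2.imwrite(f'pics/{n}1.png',r.camera(n))
s=cv2.imread('pics/scene1.png');cv2.imwrite('pics/scc1.png',cv2.resize(s[120:290,200:400],None,fx=4,fy=3.5,interpolation=cv2.INTER_CUBIC))
E
```

```text
gripper_width: -0.004
t 3.32 disp [  -4.7 -170.8] z 107.3 ang -91.6 r 170.9 xang 91.12 tilt [-0. -0.] F [ 0.9 -1.1 -1.2] q6 -2.11
gripper_width: -0.001
t 3.73 disp [  -7.7 -170.6] z 66.0 ang -92.6 r 170.8 xang 91.01 tilt [-0.006  0.002] F [-0.5  0.4  0.5] q6 -2.11
```

View pics/scc1.png

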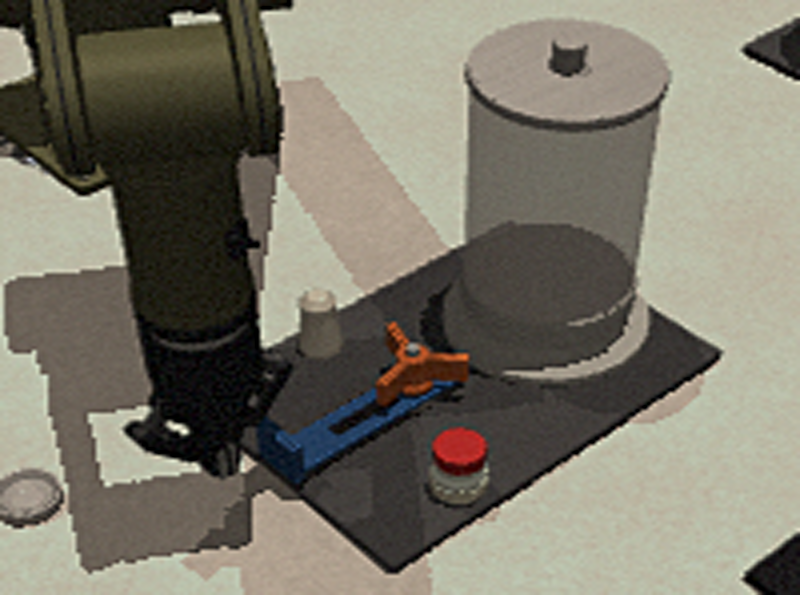

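View pics/wrist1.png

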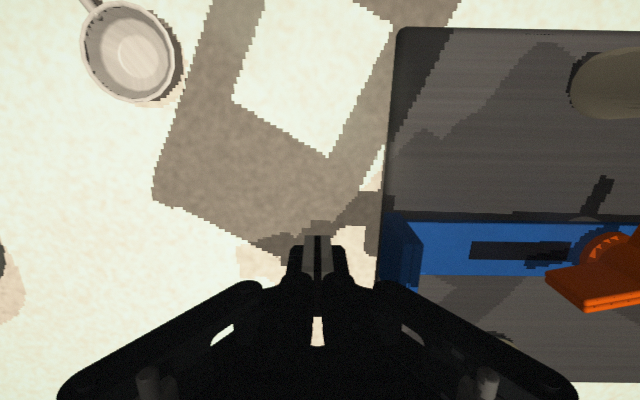

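```bash
python3 - <<'E'
from st import *
o=show();p=o['eef_pos']
for dz in(0,19,32): print(dz,proj('scene',p-[0,0,dz]).round(1), proj('wrist',p-[0,0,dz],o).round(1))
E
```

```text
t 3.83 disp [  -7.1 -170.9] z 67.0 ang -92.4 r 171.0 xang 91.02 tilt [-0.004  0.002] F [ 0.1 -0.4  0.6] q6 -2.11
0 [255.2 249.2] [317.  271.8]
19 [255.8 253.5] [317.  252.4]
32 [256.2 256.4] [316.9 241.5]
```

```bash
python3 -m creep '[[0.006,0.004,0,0,0,0.01,1],[0.006,0.004,0,0,0,0.008,1],[0.005,0,0,0,0,0,1],[0.005,0,0,0,0,0,1],[0.003,0,0,0,0,0,1]]' | tail -2; python3 st.py
for i in 1 ; do python3 -m creep '[[0.004,0,0,0,0,0,1],[0.004,0,0,0,0,0,1],[0.004,0,0,0,0,0,1]]' | tail -2; python3 st.py; done
```

```text
contact_force: [0.3, -0.0, -0.3]
gripper_width: 0.003
t 4.25 disp [   4.  -144.4] z 68.9 ang -88.4 r 144.4 xang 89.85 tilt [ 0. -0.] F [ 0.3 -0.  -0.3] q6 -2.03
contact_force: [0.0, -1.0, -0.8]
gripper_width: -0.004
t 4.5 disp [   4.3 -131.6] z 69.5 ang -88.1 r 131.6 xang 89.95 tilt [ 0.001 -0.003] F [ 0.  -1.  -0.8] q6 -2.01
```

```bash
python3 -m creep '[[0.004,-0.002,0.001,0,0,0,1],[0.004,-0.001,0.001,0,0,0,1],[0.003,0,0.001,0,0,0,1]]' | tail -2; python3 st.py
python3 -m creep '[[0.003,0,0,0,0,0,1],[0.002,0,0,0,0,0,1]]' | tail -2; python3 st.py; python3 - <<'E'
from st import *
s=r.camera('wrist');cv2.imwrite('pics/w2.png',s)
s=r.camera('scene');cv2.imwrite('pics/s2.png',cv2.resize(s[120:290,200:400],None,fx=4,fy=3.5,interpolation=cv2.INTER_CUBIC))
E
```

```text
contact_force: [-0.2, -1.5, 2.0]
gripper_width: 0.001
t 4.75 disp [   2.5 -120.2] z 67.4 ang -88.8 r 120.2 xang 89.95 tilt [ 0.005 -0.004] F [-0.2 -1.5  2. ] q6 -2.0
contact_force: [0.2, -1.4, -0.2]
gripper_width: -0.001
t 4.92 disp [   2.6 -114.6] z 67.4 ang -88.7 r 114.6 xang 89.95 tilt [ 0.005 -0.005] F [ 0.2 -1.4 -0.2] q6 -1.99
```

View pics/w2.png

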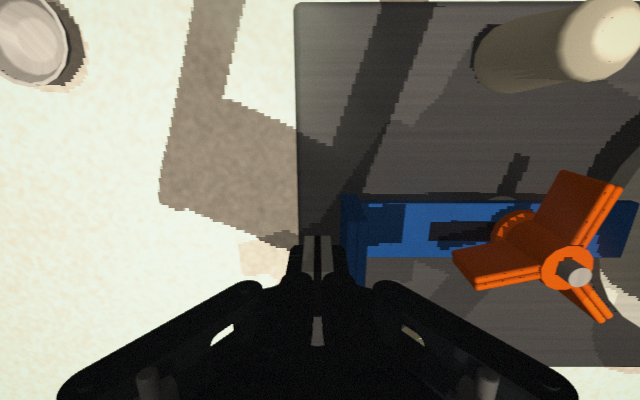

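View pics/s2.png

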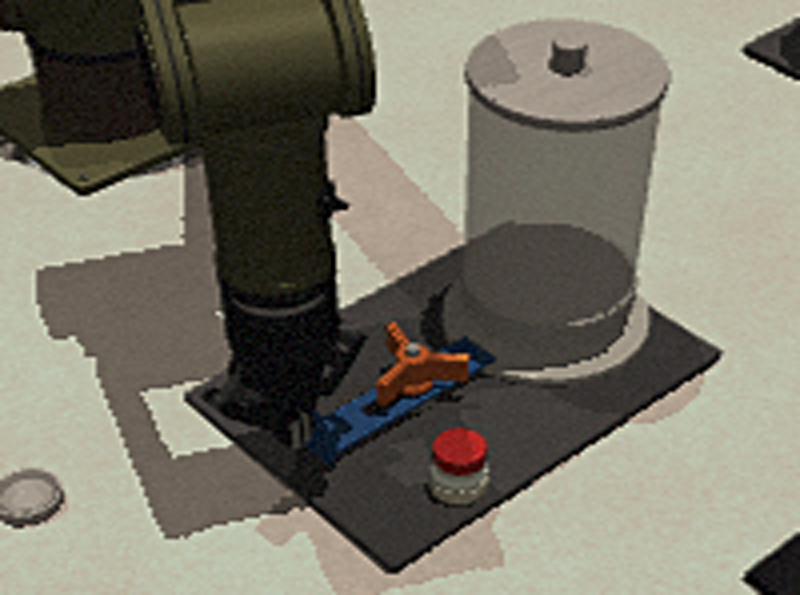

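```bash
python3 - <<'E'
from st import *
o=r.get_obs();print(o['eef_pos'])
for u,v in[(375,60),(375,100),(325,115),(205,140),(145,15),(150,60),(330,290),(365,340)]:
    p,d=ray('scene',200+u/4,120+v/3.5)
    for x in (520,570): q=p+d*(x-p[0])/d[0];print((u,v),x,D(q).round(),q[2].round())
E
python3 -m creep '[[0.002,0,0,0,0,0,1],[0.002,0,0,0,0,0,1],[0.002,0,0,0,0,0,1]]' | tail -2; python3 st.py
```

```text
[ 522.53251945 -179.22979114   67.29174691]
(375, 60) 520 [  1. -28.] 380.0
(375, 60) 570 [ 50. -69.] 424.0
(375, 100) 520 [  1. -29.] 347.0
(375, 100) 570 [ 50. -70.] 394.0
(325, 115) 520 [  0. -67.] 353.0
(325, 115) 570 [  50. -105.] 399.0
(205, 140) 520 [  -1. -152.] 374.0
(205, 140) 570 [  49. -183.] 418.0
(145, 15) 520 [  -1. -177.] 478.0
(145, 15) 570 [  49. -206.] 513.0
(150, 60) 520 [  -1. -178.] 447.0
(150, 60) 570 [  49. -207.] 485.0
(330, 290) 520 [  0. -72.] 189.0
(330, 290) 570 [  50. -110.] 249.0
(365, 340) 520 [  1. -44.] 114.0
(365, 340) 570 [ 50. -84.] 180.0
contact_force: [-1.9, -8.2, -0.7]
gripper_width: -0.002
t 5.27 disp [   2.4 -112.9] z 67.5 ang -88.8 r 112.9 xang 90.16 tilt [ 0.004 -0.013] F [-1.9 -8.2 -0.7] q6 -1.98
```

```bash
python3 -m creep '[[0.002,0,0,0,0,0,1],[0.002,0,0,0,0,0,1]]' | tail -2; python3 st.py; python3 -m creep '[[-0.01,0,-0.005,0,0,0,1],[-0.01,0,-0.015,0,0,0,1],[0,0,-0.03,0,0,0,1]]' | tail -2; python3 - <<'E'
from st import *
o=show();s=r.camera('top');cv2.imwrite('pics/t3.png',s)
cv2.imwrite('pics/t3c.png',np.clip(cv2.resize(s[160:270,225:385],None,fx=5,fy=5,interpolation=cv2.INTER_CUBIC)*2.,0,255).astype(np.uint8))
cv2.imwrite('pics/w3.png',r.camera('wrist'))
E
```

```text
contact_force: [-1.6, -7.4, -0.7]
gripper_width: 0.001
t 5.43 disp [   2.4 -112.9] z 67.5 ang -88.8 r 112.9 xang 90.26 tilt [ 0.005 -0.019] F [-1.6 -7.4 -0.7] q6 -1.97
contact_force: [-0.2, -0.6, 0.0]
gripper_width: -0.002
t 5.68 disp [  -2.7 -130.8] z 113.4 ang -91.2 r 130.9 xang 90.3 tilt [-0.009 -0.013] F [-0.2 -0.6  0. ] q6 -2.01
```

View pics/t3c.png

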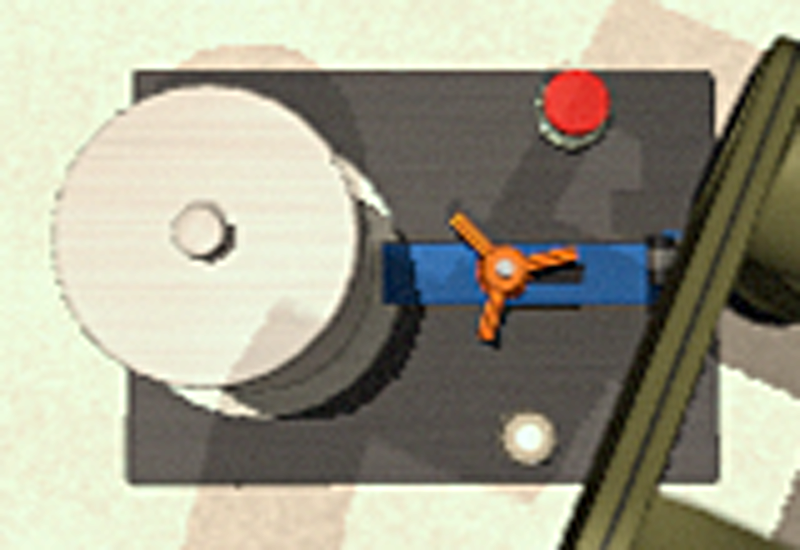

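View pics/w3.png

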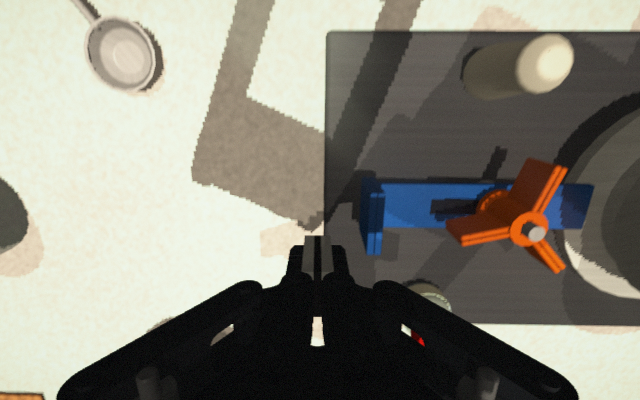

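```bash
python3 -m creep '[[0.0244,0.007,0,-0.009,0.013,0,1],[0.0244,0.007,0,0,0,0,1],[0.0244,0.007,0,0,0,0,1],[0.0244,0.007,0,0,0,0,1],[0.0244,0.007,0,0,0,0,1]]' | tail -2; python3 -m creep '[[0,0,0,0,0,0,1]]' |tail -1; python3 st.py
```

```text
contact_force: [0.2, -0.4, -0.0]
gripper_width: 0.001
gripper_width: 0.003
t 6.28 disp [37.5 -8.2] z 120.0 ang -12.4 r 38.4 xang 89.8 tilt [ 0.014 -0.002] F [0.4 0.7 0.6] q6 -1.79
```

```bash
python3 -m creep '[[0,-0.001,0.013,0.014,0,0,1],[0,0,0.013,0,0,0,1],[0,0,0.013,0,0,0,1],[0,0,0.012,0,0,0,1],[0,0,0,0,0,0,1]]' | tail -2; python3 - <<'E'
from st import *
o=show();s=r.camera('wrist');cv2.imwrite('pics/w4.png',s)
E
```

```text
contact_force: [-1.0, 0.1, 0.9]
gripper_width: -0.003
t 6.7 disp [35.1 -8.8] z 64.1 ang -14.1 r 36.2 xang 89.95 tilt [-0.004 -0.001] F [-1.   0.1  0.9] q6 -1.79
```

View pics/w4.png

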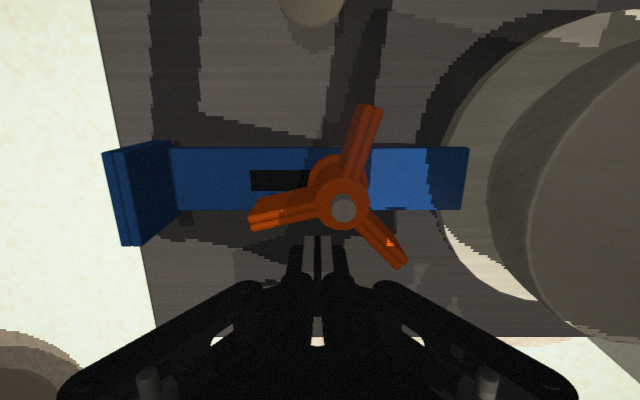

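```bash
python3 -m creep '[[-0.005,-0.004,-0.001,0,0,0,1],[-0.0052,-0.0029,-0.001,0,0,0,1],[-0.0046,-0.0037,-0.001,0,0,0,1],[-0.0039,-0.0045,0,0,0,0,1],[-0.0031,-0.0051,0,0,0,0,1]]' | tail -2; python3 st.py
```

```text
contact_force: [1.6, 0.9, -0.3]
gripper_width: 0.004
t 7.17 disp [ 15.7 -34.5] z 69.0 ang -65.4 r 37.9 xang 89.83 tilt [-0.    -0.001] F [ 1.6  0.9 -0.3] q6 -1.84
```

```bash
python3 -m creep '[[0.002,-0.006,0.001,0,0,0,1],[0,-0.006,0.001,0,0,0,1],[0,-0.006,0.001,0,0,0,1],[0.001,-0.006,0,0,0,0,1],[0.002,-0.0056,0,0,0,0,1]]' | tail -2; python3 st.py
python3 -m creep '[[0.003,-0.005,0,0,0,0,1],[0.0037,-0.0046,0,0,0,0,1],[0.0045,-0.004,0,0,0,0,1]]' | tail -2; python3 st.py
```

```text
contact_force: [3.1, -0.6, -0.2]
gripper_width: -0.002
t 7.58 disp [-11.1 -32.2] z 68.9 ang -109.1 r 34.1 xang 89.68 tilt [ 0.014 -0.005] F [ 3.1 -0.6 -0.2] q6 -1.85
contact_force: [1.3, -1.8, -0.1]
gripper_width: 0.004
t 7.83 disp [-26.2 -20.7] z 69.0 ang -141.7 r 33.4 xang 89.71 tilt [ 0.015 -0.007] F [ 1.3 -1.8 -0.1] q6 -1.83
```

```bash
python3 -m creep '[[0.005,-0.0035,0.0005,0,0,0,1],[0.0055,-0.0025,0,0,0,0,1],[0.006,-0.001,0,0,0,0,1],[0.006,0,0,0,0,0,1]]' | tail -2; python3 - <<'E'
from st import *
o=show();s=r.camera('wrist');cv2.imwrite('pics/w5.png',s)
E
```

```text
contact_force: [0.4, -2.1, -0.1]
gripper_width: 0.002
t 8.17 disp [-37.7   3.8] z 67.6 ang 174.2 r 37.9 xang 89.77 tilt [ 0.009 -0.008] F [ 0.4 -2.1 -0.1] q6 -1.78
```

View pics/w5.png

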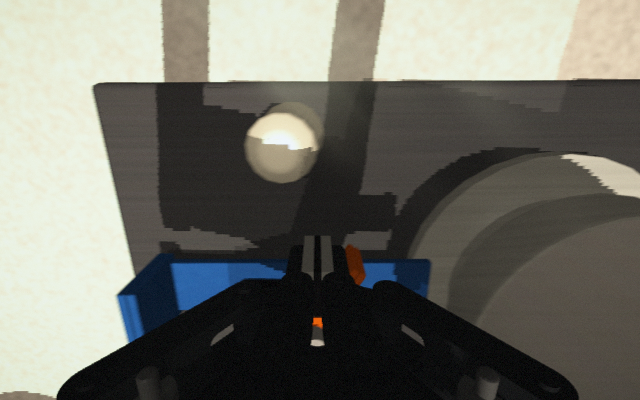

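```bash
python3 -m creep '[[0.005,0.002,0,0,0,0,1],[0.005,0.002,0,0,0,0,1]]' | tail -2; python3 st.py; python3 -m creep '[[-0.006,-0.003,-0.012,0,0,0,1],[0,0,-0.018,0,0,0,1],[0,0,-0.018,0,0,0,1],[0,0.02,0,0,0,0,1],[0,0.02,0,0,0,0,1]]' | tail -2;python3 - <<'E'
from st import *
o=show();s=r.camera('wrist');cv2.imwrite('pics/w6.png',s)
E
```

```text
contact_force: [-0.1, -2.2, 0.2]
gripper_width: -0.002
t 8.38 disp [-35.8  16.1] z 66.9 ang 155.8 r 39.3 xang 89.82 tilt [ 0.004 -0.006] F [-0.1 -2.2  0.2] q6 -1.76
contact_force: [-0.2, 0.0, -0.7]
gripper_width: -0.001
t 8.8 disp [-6. 17.] z 114.0 ang 109.6 r 18.0 xang 89.86 tilt [-0.012  0.001] F [-0.2  0.  -0.7] q6 -1.76
```

View pics/w6.png

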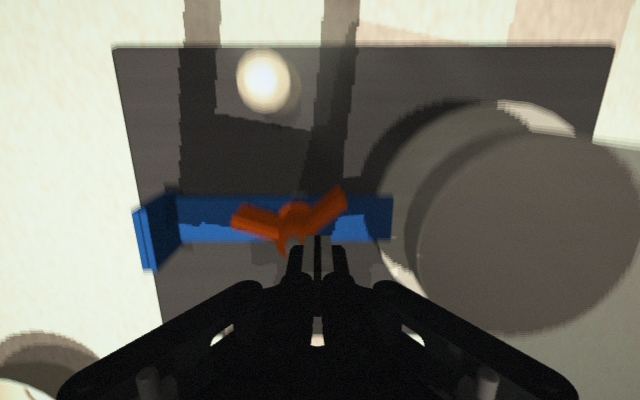

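```bash
python3 -m creep '[[-0.015,0.01,0,0,0,0,1],[-0.015,0.01,0,0.01,0,0,1],[-0.014,0.008,0,0,0,0,1],[0,0,0,0,0,0,1]]' | tail -2;python3 - <<'E'
from st import *
o=show();s=r.camera('wrist');cv2.imwrite('pics/w7.png',s)
E
```

```text
contact_force: [0.2, -0.8, 0.2]
gripper_width: -0.001
t 9.18 disp [ 29.  -24.7] z 113.1 ang -40.5 r 38.1 xang 90.07 tilt [-0.018  0.004] F [ 0.2 -0.8  0.2] q6 -1.82
```

View pics/w7.png

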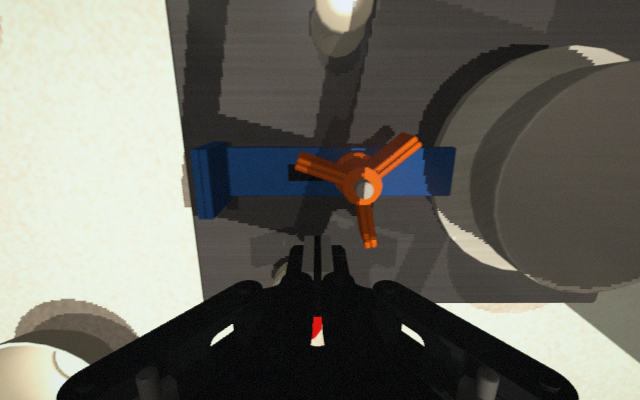

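```bash
cat > nut.py <<'E'
from st import *
import sys
def nut(pts,z,o):
    a=[]
    for u,v in pts:
        d=D(onz('wrist',u,v,z,o));t=np.degrees(np.arctan2(d[1],d[0]));print(d.round(1),t.round(1));a.append(((t+90+60)%120)-60)
    print('mod120 offsets',np.round(a,1))
E
python3 - <<'E'
from nut import *
nut([(371,246),(300,157),(417,141)],66,r.get_obs())
E
```

```text
[37.4 11.2] 16.6
[-19.8 -33.2] -120.8
[-29.   34.3] 130.2
mod120 offsets [-13.4 -30.8 -19.8]
```

```bash
python3 -m creep '[[-0.001,0,0.012,-0.018,-0.004,0,1],[-0.001,0,0.012,0,0,0,1],[0,0,0.012,0,0,0,1],[0,0,0.008,0,0,0,1]]' | tail -2; python3 -m creep '[[-0.002,-0.005,0.000,0,0,0,1]]' | tail -2; python3 st.py
```

```text
contact_force: [0.7, 0.2, 0.2]
gripper_width: -0.0
contact_force: [-0.2, -0.8, -0.2]
gripper_width: -0.001
t 9.65 disp [ 18.6 -24. ] z 66.7 ang -52.3 r 30.4 xang 89.92 tilt [-0.005  0.006] F [-0.2 -0.8 -0.2] q6 -1.83
```

```bash
python3 -m creep '[[-0.005,-0.004,0,0,0,0,1],[-0.003,-0.005,0,0,0,0,1],[-0.001,-0.006,0,0,0,0,1],[0,-0.006,0,0,0,0,1],[0.001,-0.006,0,0,0,0,1]]' | tail -2; python3 st.py
python3 -m creep '[[0.002,-0.0055,0,0,0,0,1],[0.003,-0.005,0,0,0,0,1],[0.004,-0.0046,0,0,0,0,1]]' | tail -2; python3 st.py
```

```text
contact_force: [3.6, -1.3, -0.4]
gripper_width: -0.006
t 10.07 disp [ -8.3 -32.9] z 68.5 ang -104.1 r 34.0 xang 89.89 tilt [0.001 0.005] F [ 3.6 -1.3 -0.4] q6 -1.86
contact_force: [2.5, -1.2, 0.0]
gripper_width: 0.003
t 10.32 disp [-22.6 -25.2] z 70.4 ang -131.9 r 33.9 xang 89.81 tilt [0.008 0.003] F [ 2.5 -1.2  0. ] q6 -1.85
```

```bash
python3 -m creep '[[0.0043,-0.004,0.001,0,0,0,1],[0.005,-0.0033,0.001,0,0,0,1],[0.0055,-0.0023,0.001,0,0,0,1],[0.006,-0.001,0.001,0,0,0,1],[0.006,0,0,0,0,0,1]]' | tail -2; python3 st.py
python3 -m creep '[[0.005,0.002,0,0,0,0,1],[0.005,0.002,0,0,0,0,1]]' | tail -2; python3 st.py
```

```text
contact_force: [-0.0, -2.9, 0.5]
gripper_width: 0.002
t 10.73 disp [-37.2   3.5] z 66.5 ang 174.7 r 37.4 xang 89.85 tilt [0.005 0.001] F [-0.  -2.9  0.5] q6 -1.8
contact_force: [0.0, -2.1, -0.4]
gripper_width: -0.001
t 10.9 disp [-35.7  15.5] z 65.7 ang 156.6 r 39.0 xang 89.9 tilt [-0.     0.002] F [ 0.  -2.1 -0.4] q6 -1.77
```

```bash
python3 -m creep '[[-0.006,-0.003,-0.012,0,0,0,1],[0,0,-0.018,0,0,0,1],[0,0,-0.018,0,0,0,1],[-0.006,0.02,0,0,0,0,1],[-0.01,0.02,0,0,0,0,1]]' | tail -2; python3 -m creep '[[-0.015,0.012,0,0,0,0,1],[-0.009,0.008,0,0,0,0,1],[0,0,0,0,0,0,1]]' | tail -2;python3 - <<'E'
from st import *
o=show();s=r.camera('wrist');cv2.imwrite('pics/w8.png',s)
E
```

```text
contact_force: [0.8, -0.4, -1.4]
gripper_width: 0.001
contact_force: [0.0, 0.1, 0.3]
gripper_width: -0.002
t 11.57 disp [ 17.7 -20.6] z 111.3 ang -49.3 r 27.1 xang 90.17 tilt [-0.017  0.013] F [0.  0.1 0.3] q6 -1.83
```

View pics/w8.png

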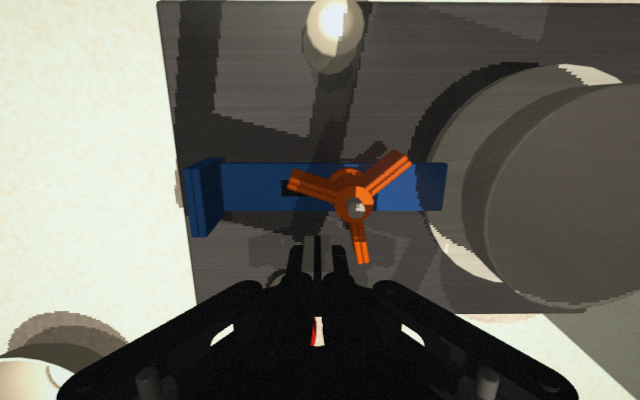

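```bash
python3 -m creep '[[-0.005,0.008,0,-0.017,-0.013,0,1],[-0.002,0.003,0.011,0,0,0,1],[0,0,0.012,0,0,0,1],[0,0,0.011,0,0,0,1],[0,0,0.008,0,0,0,1]]' | tail -2; python3 st.py
```

```text
contact_force: [-0.1, 0.5, -0.8]
gripper_width: -0.001
t 12.03 disp [ 24.9 -24.1] z 66.1 ang -44.0 r 34.6 xang 90.19 tilt [-0.003  0.002] F [-0.1  0.5 -0.8] q6 -1.83
```

```bash
python3 -m creep '[[-0.004,-0.0045,0,0,0,0,1],[-0.003,-0.005,0,0,0,0,1],[-0.002,-0.0055,0,0,0,0,1],[-0.001,-0.006,0,0,0,0,1],[0,-0.006,0,0,0,0,1]]' | tail -2; python3 st.py
python3 -m creep '[[0.001,-0.006,0,0,0,0,1],[0.002,-0.0055,0,0,0,0,1],[0.003,-0.005,0,0,0,0,1],[0.004,-0.0046,0,0,0,0,1]]' | tail -2; python3 st.py
```

```text
contact_force: [3.3, 0.8, -0.4]
gripper_width: 0.003
t 12.45 disp [ -4.2 -33.9] z 63.7 ang -97.1 r 34.2 xang 90.23 tilt [-0.003  0.003] F [ 3.3  0.8 -0.4] q6 -1.86
contact_force: [2.1, -1.7, -1.3]
gripper_width: -0.006
t 12.78 disp [-24.1 -25.9] z 66.4 ang -132.8 r 35.4 xang 90.12 tilt [ 0.006 -0.001] F [ 2.1 -1.7 -1.3] q6 -1.85
```

```bash
python3 -m creep '[[0.0043,-0.0035,0,0,0,0,1],[0.005,-0.003,0,0,0,0,1],[0.0055,-0.002,0,0,0,0,1]]' | tail -2; python3 st.py
python3 -m creep '[[0.004,-0.0005,0,0,0,0,1],[0.003,0,0,0,0,0,1]]' | tail -2; python3 st.py
```

```text
contact_force: [2.0, -3.8, 0.1]
gripper_width: 0.002
t 13.03 disp [-34.9 -10.4] z 66.8 ang -163.5 r 36.4 xang 90.13 tilt [ 0.006 -0.002] F [ 2.  -3.8  0.1] q6 -1.83
contact_force: [0.4, -1.8, -0.5]
gripper_width: -0.001
t 13.2 disp [-37.3  -1.9] z 66.6 ang -177.0 r 37.4 xang 90.2 tilt [ 0.003 -0.002] F [ 0.4 -1.8 -0.5] q6 -1.81
```

```bash
python3 -m creep '[[0.002,0.0002,0,0,0,0,1],[0.002,0.0002,0,0,0,0,1]]' | tail -2; python3 st.py
python3 -m creep '[[0.002,0.0002,0,0,0,0,1],[0.0015,0.0002,0,0,0,0,1]]' | tail -2; python3 st.py
```

```text
contact_force: [1.5, -7.6, 0.6]
gripper_width: -0.0
t 13.37 disp [-38.1   3.1] z 66.3 ang 175.4 r 38.2 xang 90.29 tilt [ 0.    -0.002] F [ 1.5 -7.6  0.6] q6 -1.8
contact_force: [-2.3, -11.4, 1.8]
gripper_width: -0.002
t 13.53 disp [-37.7   3.5] z 66.3 ang 174.7 r 37.8 xang 90.56 tilt [-0.    -0.009] F [ -2.3 -11.4   1.8] q6 -1.79
```

```bash
python3 -m creep '[[-0.006,-0.002,-0.005,0,0,0,1],[-0.006,0,-0.018,0,0,0,1],[0,0,-0.025,0,0,0,1],[-0.025,0.02,-0.02,0,0,0,1],[-0.025,0.02,-0.01,0,0,0,1]]' | tail -2; python3 -m creep '[[-0.02,0.02,0,0,0,0,1],[-0.02,0.02,0,0,0,0,1],[0,0,0,0,0,0,1]]' | tail -2;python3 - <<'E'
from st import *
o=show();s=r.camera('wrist');cv2.imwrite('pics/w9.png',s)
s=r.camera('top')
cv2.imwrite('pics/t9c.png',np.clip(cv2.resize(s[160:270,225:385],None,fx=5,fy=5,interpolation=cv2.INTER_CUBIC)*2.,0,255).astype(np.uint8))
E
```

```text
contact_force: [2.4, -0.2, 0.1]
gripper_width: 0.004
contact_force: [0.3, 0.8, 0.5]
gripper_width: -0.001
t 14.2 disp [ 36.4 -95.1] z 145.1 ang -69.1 r 101.8 xang 90.7 tilt [-0.017  0.001] F [0.3 0.8 0.5] q6 -1.94
```

View pics/w9.png

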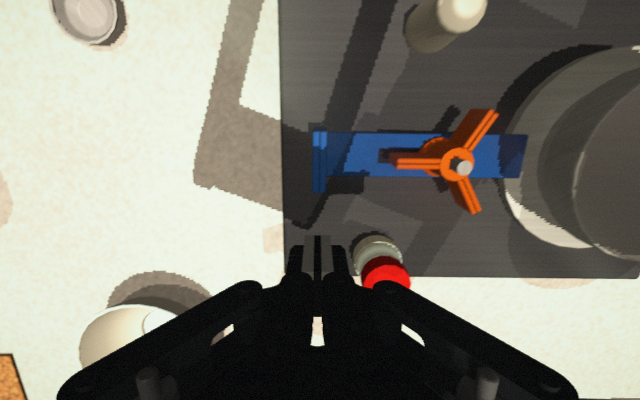

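View pics/t9c.png

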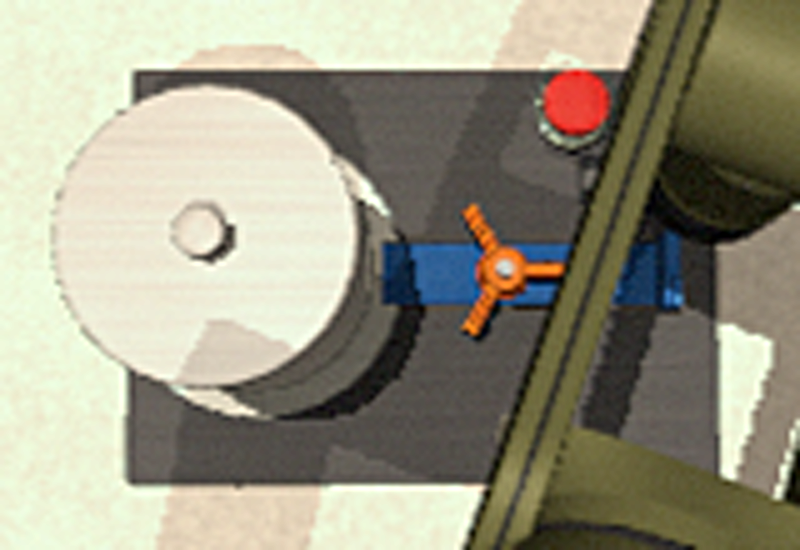

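```bash
python3 - <<'E'
from nut import *
f=lambda u,v:(225+u/5-.4,160+v/5-.4)
for u,v in[(472,208),(469,333)]:
    d=D(onz('top',*f(u,v),64));print(d.round(1),np.degrees(np.arctan2(d[1],d[0])).round(1))
print('tab',D(onz('top',*f(683,268),65)).round(1))
o=r.get_obs();h=D(onz('wrist',459,162,65,o));t=D(onz('wrist',397,161,64,o));print('wrist',h,t,np.degrees(np.arctan2(*(t-h)[::-1])))
for u,v in[(492,114),(474,210)]:
    d=D(onz('wrist',u,v,64,o))-h;print(np.degrees(np.arctan2(d[1],d[0])).round(1))
E
```

```text
[35.2 19.2] 28.7
[-36.9  21. ] 150.3
tab [   0.4 -102.1]
wrist [-8.19244014  7.32416773] [ -8.25703555 -35.79352178] -90.08583580029115
151.1
25.1
```

Tab face is at y −102 mm (home is −101). The wings stand at about 29°, 150° and −90°, which is the tight position. Handing in.

```bash
python3 - <<'E'
from st import *
show();print(r.close_job())
E
```

```text
t 14.3 disp [ 31.7 -91.7] z 144.0 ang -70.9 r 97.0 xang 90.72 tilt [-0.024  0.004] F [-1.1 -0.1 -0.3] q6 -1.94
the job is handed in; nothing more can be done
None
```

The clamp is pushed home and the nut is turned tight, and I handed the job in at 14.3 s of the 58 s allowed. No verdict is reported, so the results below are my own checks.

- **Clamp:** I pushed the tab's outer face with the closed fingers, about 31 mm, until it stopped at about 8 N. The top view puts the tab at y ≈ −102 mm, against −101 mm when home.
- **Nut:** Three clockwise strokes on the wings turned it about 373° in all, by my estimate, until it stopped hard at about 11 N. In the last pictures the wings stand at about −90°, 29° and 150°; tight would be −90°, 30° and 150°. One reading from the wrist view gave 25°, which I put down to reading the pixel by eye on a tilted view.
- **Bystanders and contact:** The jar and shaker look unmoved in the last top view. I did not measure the mug, spoon, bowl and bottle, but the fingers were never lowered near them. At hand-in the fingers were clear of everything, with the force reading at noise level.

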